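Third click of the bedside mirror stand

TASK

Raise the blue tray of the ratchet mirror stand to its third click, no further, and let it sit back on that notch, keeping the stand's base down on the nightstand. Then set the round mirror gently down flat in the tray, glass up as it lies now, and let go. Leave the other things where they are.

Things in the scene. Friction and masses are not known exactly. Their poses are not given: they have to be found in the camera images.
- stand: loose mirror stand, 1.5 kg (15 N; pulled up harder than that it leaves the nightstand): grey base 130 x 130 x 16 mm with a white upright housing 44 x 44 mm (collar 48 x 48) reaching 125 mm up. Origin: centre of the base's underside, z up. The housing hides the sprung pawl, at an unknown height that differs each time: the first click comes anywhere between 8 and 51 mm of travel.
- column (a joint): height (m) of the post with the tray above its bottom stop: 0 (bottom) at the start, top stop 0.095. It slides freely straight up, weighs 1.7 N and falls back until a notch catches on the pawl. Let down after a click it sinks a few millimetres at most onto that notch and stays; it cannot be lowered past a notch it has clicked over.
- tray (a point): centre of the tray's floor, z up. The blue round tray on top of the post is 66 mm in outer diameter, 17 mm high from 13 mm below this point to 4 mm above it (rim 3 mm thick, 60 mm inner diameter, floor 4 mm below the rim). At the start this point is 148 mm above the nightstand. The tray overhangs the housing, with free space all round it and below it.
- notch3: third of the post's five notches, 12 mm apart, hidden in the housing; origin on the post's axis, 101 mm below the tray's floor. Each notch going up pushes the pawl aside over some 6 to 7 mm, a resistance growing from about 3 to about 8 N that vanishes at once at the click; some 5 mm of free travel follow. notch3 bears the post's weight at the third click.
- mirror: loose round pocket mirror, brass-coloured case with its hinged lid folded flat underneath, 54 mm in diameter, 20 mm thick, 90 g, lying flat on the nightstand, glass up. Origin: centre of the underside, z up.
- hearing_case: bystander: blue hearing aid case 55 x 85 x 28 mm, origin: centre of the underside
- blister: bystander: orange card of batteries 70 x 70 mm, 9 mm high, origin: centre of the underside
- organiser: bystander, fixed: clear acrylic organiser 150 x 240 x 110 mm at the back, origin: centre of the underside
- dish: bystander: white ceramic dish 100 mm across, 30 mm high, origin: centre of the underside
- glass: bystander: drinking glass 68 mm across, 100 mm high, origin: centre of the underside
- book: bystander: blue book 134 x 204 x 27 mm, origin: centre of the underside
- clock: bystander: white alarm clock 50 x 110 x 76 mm, origin: centre of the underside
- lotion: bystander: white bottle 56 mm across, 140 mm high, origin: centre of the underside
Not all that is in view belongs to the job. Several things look just like the stand: the one meant starts farthest to the robot's left.

How it is judged:
On the way:
1. the post rests on its third notch with the tray let go (contact force between notch3 and anything else above 0.3 N and contact force between the fingers and stand below 0.1 N), for 0.3 s.
At the end, for the whole second after the job is handed in: The post rests on its third notch (not the second or fourth), the mirror lies flat (within 7 degrees), glass up, on the tray's floor inside the rim (within 5 mm of its centre, 3 mm in height), released and at rest, and the stand stands flat on the nightstand (contact force between notch3 and anything else above 0.3 N and horizontal distance between mirror and tray below 0.005 m and z of mirror in the frame of tray between -0.003 and 0.003 m and angle between mirror's own z axis and vertical below 0.12 rad and contact force between mirror and stand above 0.2 N and contact force between the fingers and mirror below 0.1 N and linear speed of mirror below 0.02 m/s and angle between stand's own z axis and vertical below 0.05 rad and height (world z) of stand below 0.004 m); the robot touches nothing.
It fails at once if the stand is lifted off the nightstand (more than 6 mm) (height (world z) of stand above 0.006 m).
It fails at once if the stand is tipped (more than 7 degrees) (angle between stand's own z axis and vertical above 0.12 rad).
It fails at once if the mirror is dropped or pressed into the tray with more than 25 N (contact force between mirror and stand above 25 N).
It fails at once if another thing is moved more than 30 mm (distance of any of hearing_case, blister, dish, glass, book, clock, lotion from where it was at the start of the episode above 0.03 m).
It also fails if it takes over 72 s, if anything falls off the work surface, if the arm or the gripper's body presses on something with over 40 N, if the wrist force passes 120 N, or if a joint passes its speed limit or range.

ROBOT

A 7-joint arm with a two-finger parallel gripper is mounted at the origin on the work surface. World frame = base frame: x ahead of the robot, y to its left, z up, the work surface at z = 0. Lengths are in m, angles in rad, forces in N, time in s.
With the tool pointing down it reaches from about 0.4 to 0.875 m from the base axis. Payload 6.5 kg.
Tool frame: the origin (TCP) lies between the finger pads; the fingertips stand 22 mm ahead of it and the grasp point (between the pads) lies 3 mm ahead of it; y points along the fingers, x is the direction in which the jaws open and shut, and the axes are right-handed (so a half turn about y gives the same grasp; the last joint's range is limited). The gripper opens to 85 mm and grips with 20 to 120 N. Pads are 22 mm wide; open, the fingers measure 114 mm over their backs; the gripper's body (76 mm by 85 mm) begins 54 mm behind the grasp point. The pads swing forward as they close: fully open they stand 13 mm farther back than shut.
Start: joints at [1.123, 0.536, -0.004, 1.538, 0.003, 1.067, -0.071], TCP at [0.242, -0.603, 0.253] pointing down, gripper open.
Joint ranges: [-2.7, 2.7], [-0.37, 2.16], [-1.27, 1.26], [0.24, 2.4], [-1.31, 4.45], [0.19, 1.91], [-2.76, 2.76]. Speed limits (rad/s): [2.39, 2.39, 3.14, 3.14, 3.14, 3.14, 3.14].

INTERFACE

Orientations are given as a rotation vector (axis times angle).
In Python, from plant import status, vision, workorder gives the robot as it stands.
- The arm moves only by the shell command python3 -m jog 'ROWS' [FORCE]. ROWS is a JSON object of lists of equal length, an entry for each row: "gripper": the finger opening in mm, from 0 to 85.4; "slide": the shift along the tool's x, y, z in mm, a list of three; "yaw": the turn about the tool's y in rad. In form: {"gripper": [gripper, ...], "slide": [[x, y, z], ...], "yaw": [yaw, ...]}. A call has 1 to 5 rows; each row is the pose to reach, as a shift and turn from the pose commanded when the call began, along the tool's axes at that moment; what a row does not reach only later rows make up. A row lasts 1/10 s, in which the tool goes at most 50 mm and 8.59 degrees, less where a joint would pass 70% of its speed; a pose out of reach is approached as far as the arm can. A call with a gripper value outside its range is refused whole. The fingers move at their own pace and stop on an object; FORCE is the grip in N (left out, the last holds). Time passes only in rows, so rows that repeat a pose let the fingers close. It gives the time, the measured TCP pose, the force and the opening at its end, in the units of the state.
- status.get_obs(): the state, without advancing time (a new reading comes with each control period).
- vision.snapshot(name): name is "scene" or "top"; returns the picture (420x560x3 uint8, red, green, blue); there is no depth.
- vision.camera_model(name): a dict with "vertical_fov" (degrees; the focal length in pixels is half the picture's height over the tangent of half this angle, whatever the lens; pixels are square), "cx", "cy" (the principal point, pixels), "dist_coeffs" ([k1, k2, p1, p2, k3] as OpenCV has them; the pictures are not rectified), "position" and "attitude" of the camera in the world. Camera axes: x right, y down, z forward; pixel columns grow to the right and rows downward; lengths in m; the calibration is good to about 2 mm. A picture is of the moment at which its call begins. camera_model takes no time and is no camera call.
- workorder.close_job(): hands the job in, once; it reports no verdict.
The state is a dict: "clock": time; "joints": joint angles; "joint_vel": joint speeds; "effort": joint torques, N m; "tcp_pos": TCP position; "ee_rot": TCP orientation; "contact_force": force on the tool from outside, world axes, zero at the start; "torque": the same for the moment, N m; "grip_width": finger opening in m.
Only numpy, scipy, OpenCV 4.12 (cv2) and the standard library are available. Lean on these libraries where they do the work, as an engineer would, in place of code of your own. Each camera call takes 0.05 s, during which the arm holds its last target. There are 200 camera calls.

## Working session

There is one attempt and no reset: what is moved stays moved. The work goes in short steps, Python scripts to look and compute and a shell command to move; the robot and the scene stay as the last step left them, time stands still between calls to the robot, and variables do not carry over. Pictures are saved under pics/ and viewed, on a budget of 10 in all, crops included, one or two more only if the job needs it, and the job is handed in when it is done.

```bash
mkdir -p pics; ls
python3 - <<'E'
from plant import status,vision
import cv2
for n in("scene","top"):
    im=vision.snapshot(n); cv2.imwrite(f"pics/{n}0.png",im[:,:,::-1]); print(vision.camera_model(n))
print(status.get_obs())
E
```

```text
pics
{'vertical_fov': 55.41968172307299, 'cx': 274.85534051855586, 'cy': 206.9223856014684, 'dist_coeffs': array([-0.03002197,  0.        ,  0.        ,  0.        ,  0.        ]), 'position': array([ 1.55344824, -0.43646069,  0.94104348]), 'attitude': array([-1.91712279, -1.29310134,  0.6524868 ])}
{'vertical_fov': 48.65540898903548, 'cx': 278.1242450336924, 'cy': 211.58299645430418, 'dist_coeffs': array([-0.04678088,  0.        ,  0.        ,  0.        ,  0.        ]), 'position': array([ 0.43364314, -0.04774573,  1.44256752]), 'attitude': array([-2.21394967,  2.16771421, -0.08490822])}
{'clock': 0.1, 'joints': array([ 1.12281369,  0.53709137, -0.00445129,  1.53875566,  0.00257138,
        1.06728977, -0.07120791]), 'joint_vel': array([-0.00121378, -0.00133316, -0.00042261, -0.00355727,  0.00041376,
       -0.00206161, -0.00159249]), 'effort': array([ 2.22168150e-03, -5.84572363e+01,  1.05170209e+00, -2.59778041e+01,
        1.26452988e-02,  4.64897064e-03, -3.56487669e-05]), 'tcp_pos': array([ 0.24198322, -0.60271346,  0.25250718]), 'ee_rot': array([-1.36517903,  0.92446956, -0.92229501]), 'contact_force': array([-0.30225537,  0.48388776, -0.04315753]), 'torque': array([0.01695484, 0.00303584, 0.02543532]), 'grip_width': 0.08530296918859699}
```

View pics/scene0.png

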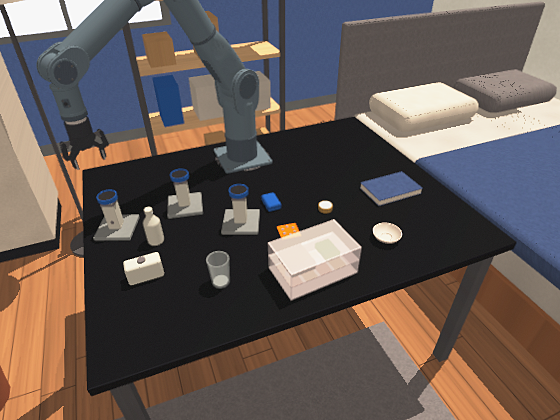

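View pics/top0.png

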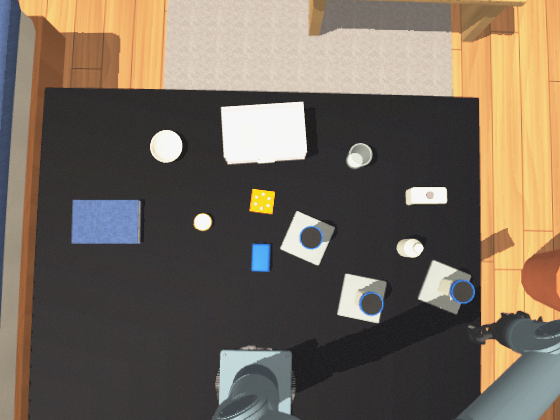

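The three look-alikes are at top-view pixels (308,238), (362,298) and (446,287). The one at (308,238) is farthest to the robot's left (+y is left in this picture), so it is the stand meant. The mirror is at (203,222). Next I localise both and check them in an enlarged crop.

```bash
cat > h.py <<'E'
import numpy as np,cv2
from scipy.spatial.transform import Rotation as R
from plant import status,vision
def ray(n,uv):
    m=vision.camera_model(n); f=210/np.tan(np.radians(m["vertical_fov"]/2))
    K=np.array([[f,0,m["cx"]],[0,f,m["cy"]],[0,0,1]])
    p=cv2.undistortPoints(np.array(uv,float).reshape(-1,1,2),K,m["dist_coeffs"]).reshape(-1,2)
    d=R.from_rotvec(m["attitude"]).apply(np.c_[p,np.ones(len(p))]); return m["position"],d
def onz(n,uv,z):
    c,d=ray(n,uv); return c+d*((z-c[2])/d[:,2])[:,None]
def blobs(im,lo,hi,roi,amin=30):
    h=cv2.cvtColor(im,cv2.COLOR_RGB2HSV); m=cv2.inRange(h,lo,hi); k=np.zeros_like(m); x0,y0,x1,y1=roi; k[y0:y1,x0:x1]=m[y0:y1,x0:x1]
    cs,_=cv2.findContours(k,cv2.RETR_EXTERNAL,cv2.CHAIN_APPROX_NONE)
    return [c for c in cs if cv2.contourArea(c)>amin]
def fit(c,n,z):  # circle fit in the plane z
    P=onz(n,cv2.convexHull(c).reshape(-1,2),z)[:,:2]
    s=np.linalg.lstsq(np.c_[2*P,np.ones(len(P))],(P**2).sum(1),rcond=None)[0]
    return s[:2],np.sqrt(s[2]+s[:2]@s[:2])
E
python3 - <<'E'
from h import *
T=cv2.imread("pics/top0.png")[:,:,::-1].copy();S=cv2.imread("pics/scene0.png")[:,:,::-1].copy()
B=((100,120,40),(125,255,255))
for n,im,roi in(("top",T,(280,210,345,270)),("scene",S,(222,175,256,205))):
    for c in blobs(im,*B,roi): print(n,"tray",cv2.boundingRect(c),fit(c,n,.152))
for n,im,roi in(("top",T,(185,205,220,240)),("scene",S,(310,195,340,216))):
    for c in blobs(im,(0,0,90),(180,255,255),roi): print(n,"mirror",cv2.boundingRect(c),fit(c,n,.02))
for c in blobs(T,(0,0,110),(180,60,255),(275,205,340,270)):
    r=cv2.minAreaRect(c);print("base",r,onz("top",[r[0]],.016))
o=status.get_obs();print(R.from_rotvec(o["ee_rot"]).as_matrix().round(3))
a=cv2.resize(T[195:275,180:345],None,fx=4,fy=4,interpolation=2)
cv2.imwrite("pics/c1.png",a[:,:,::-1])
E
```

```text
top tray (300, 226, 23, 23) (array([ 0.45328428, -0.15108864]), np.float64(0.03180923717784015))
scene tray (228, 184, 21, 15) (array([ 0.46519367, -0.15202458]), np.float64(0.040986307033942466))
top mirror (193, 213, 19, 18) (array([0.49492186, 0.17273416]), np.float64(0.028483224456485025))
scene mirror (318, 200, 15, 13) (array([0.5064502 , 0.16688899]), np.float64(0.034674230402717485))
base ((307.00494384765625, 237.84593200683594), (42.94486999511719, 42.31501007080078), 23.629377365112305) [[ 0.45263193 -0.14998519  0.016     ]]
[[ 0.373 -0.001  0.928]
 [-0.928  0.001  0.373]
 [-0.002 -1.    -0.   ]]
```

View pics/c1.png

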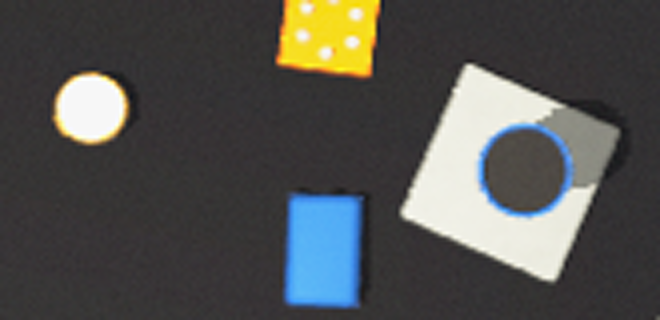

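The crop shows the target stand on the right (tray ring at top-view pixel ~(311,237)) and the mirror, a white disc with a brass edge, at (203,222). It is the leftmost stand: tray at (0.453,-0.151), mirror at (0.495,0.172). Now I move above the tray.

```bash
python3 -m jog '{"gripper":[85,85,85,85,85],"slide":[[-34,0,36],[-68,0,73],[-102,0,109],[-136,0,146],[-170,0,182]],"yaw":[0,0,0,0,0]}' 30; python3 -m jog '{"gripper":[85,85,85,85,85],"slide":[[-34,0,36],[-68,0,73],[-102,0,109],[-136,0,146],[-171,0,182]],"yaw":[0,0,0,0,0]}'; python3 -m jog '{"gripper":[85,85,85],"slide":[[0,0,0],[0,0,0],[0,0,0]],"yaw":[0,0,0]}'
python3 - <<'E'
from h import *
o=status.get_obs();M=R.from_rotvec(o["ee_rot"]).as_matrix();print(o["tcp_pos"],o["contact_force"],M.round(3),o["joints"].round(2))
print((M.T@(np.array([.453,-.151,.146])-o["tcp_pos"])*1000).round(1))
E
```

```text
clock: 0.6
tcp_pos: [0.3481, -0.3755, 0.2531]
ee_rot: [-1.366, 0.924, -0.923]
contact_force: [1.0, -0.4, -0.2]
grip_width: 0.085
clock: 1.1
tcp_pos: [0.4531, -0.1497, 0.2533]
ee_rot: [-1.366, 0.924, -0.924]
contact_force: [0.8, -0.3, 0.2]
grip_width: 0.0848
clock: 1.4
tcp_pos: [0.452, -0.1528, 0.253]
ee_rot: [-1.366, 0.925, -0.925]
contact_force: [-0.2, -0.2, -1.0]
grip_width: 0.085
[ 0.45204146 -0.15280848  0.25304807] [-0.2298978  -0.20520993 -1.01944431] [[ 0.371 -0.001  0.929]
 [-0.929 -0.001  0.371]
 [ 0.    -1.    -0.001]] [ 0.43  0.25 -0.23  1.97  0.07  0.92 -1.03]
[ -1.3 107.    1.7]
```

The jaws would meet the collar on its diagonal, so I turn them 45° first, then descend.

```bash
python3 -m jog '{"gripper":[85,85,85,85,85],"slide":[[-1,0,1],[-1,10,2],[-1,20,2],[-1,30,2],[-1,40,2]],"yaw":[-0.15,-0.3,-0.45,-0.6,-0.74]}'; python3 -m jog '{"gripper":[85,85,85,85],"slide":[[0,0,0],[0,0,0],[0,0,0],[0,0,0]],"yaw":[-0.04,-0.04,-0.04,-0.04]}'
python3 - <<'E'
from h import *
o=status.get_obs();M=R.from_rotvec(o["ee_rot"]).as_matrix();print(M.round(3),o["joints"].round(2))
print((M.T@(np.array([.453,-.151,.146])-o["tcp_pos"])*1000).round(1))
E
```

```text
clock: 1.9
tcp_pos: [0.4534, -0.1518, 0.2127]
ee_rot: [-1.543, 0.351, -0.35]
contact_force: [0.1, -1.0, 0.5]
grip_width: 0.085
clock: 2.3
tcp_pos: [0.4541, -0.1506, 0.2135]
ee_rot: [-1.547, 0.322, -0.323]
contact_force: [0.8, 0.4, 0.5]
grip_width: 0.085
[[ 0.917  0.     0.4  ]
 [-0.4   -0.     0.917]
 [ 0.    -1.    -0.   ]] [ 0.53  0.32 -0.36  2.    0.15  0.84 -0.32]
[-0.9 67.5 -0.8]
```

```bash
python3 -m jog '{"gripper":[85,85,85,85,85],"slide":[[-1,20,-1],[-1,40,-1],[-1,55,-1],[-1,69,-1],[-1,69,-1]],"yaw":[0,0,0,0,0]}' 25; python3 -m jog '{"gripper":[76,72,70,70,70],"slide":[[0,0,0],[0,0,0],[0,0,0],[0,0,0],[0,0,0]],"yaw":[0,0,0,0,0]}'
python3 - <<'E'
from h import *
S=vision.snapshot("scene");cv2.imwrite("pics/s2.png",cv2.resize(S[150:250,190:290],None,fx=6,fy=6,interpolation=2)[:,:,::-1])
E
```

```text
clock: 2.8
tcp_pos: [0.4517, -0.1503, 0.143]
ee_rot: [-1.547, 0.324, -0.319]
contact_force: [-0.3, -0.3, -0.0]
grip_width: 0.0848
clock: 3.3
tcp_pos: [0.4531, -0.1504, 0.1446]
ee_rot: [-1.547, 0.32, -0.321]
contact_force: [-1.0, -0.1, 0.3]
grip_width: 0.0701
```

View pics/s2.png

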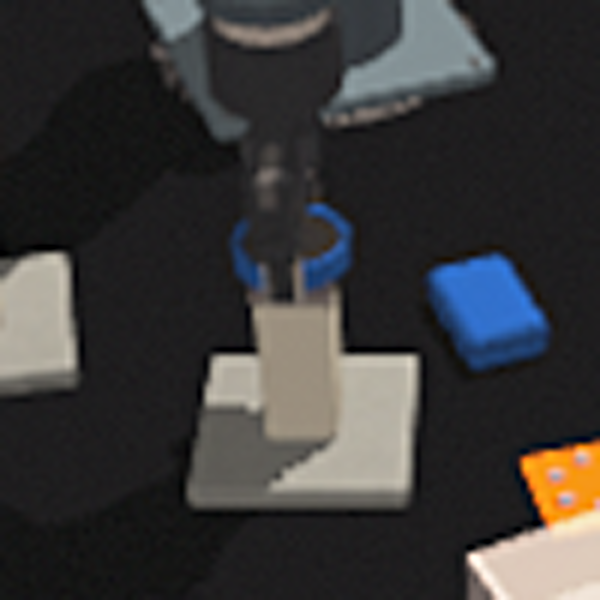

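The near finger spans the tray's full height at crop (285,265), with its tip slightly below the tray. The stand is undisturbed. Closing now.

```bash
python3 -m jog '{"gripper":[67,65,63,62,62],"slide":[[0,0,0],[0,0,0],[0,0,0],[0,0,0],[0,0,0]],"yaw":[0,0,0,0,0]}' 25;  python3 -m jog '{"gripper":[60,60],"slide":[[0,0,0],[0,0,0]],"yaw":[0,0]}' 40; python3 -m jog '{"gripper":[60,60],"slide":[[0,-2,0],[0,-2,0]],"yaw":[0,0]}';python3 -m jog '{"gripper":[60,60],"slide":[[0,-2,0],[0,-2,0]],"yaw":[0,0]}'; python3 -m jog '{"gripper":[60,60],"slide":[[0,-2,0],[0,-2,0]],"yaw":[0,0]}'
```

```text
clock: 3.85
tcp_pos: [0.4545, -0.151, 0.1452]
ee_rot: [-1.547, 0.318, -0.324]
contact_force: [2.5, -1.7, 6.2]
grip_width: 0.065
clock: 4.05
tcp_pos: [0.4545, -0.151, 0.1454]
ee_rot: [-1.547, 0.318, -0.324]
contact_force: [0.2, -1.8, 7.2]
grip_width: 0.0646
clock: 4.25
tcp_pos: [0.4545, -0.1509, 0.1469]
ee_rot: [-1.547, 0.318, -0.324]
contact_force: [4.4, -2.4, -1.4]
grip_width: 0.0644
clock: 4.45
tcp_pos: [0.4545, -0.151, 0.1488]
ee_rot: [-1.547, 0.318, -0.324]
contact_force: [4.1, -2.6, -2.1]
grip_width: 0.0643
clock: 4.65
tcp_pos: [0.4545, -0.151, 0.1508]
ee_rot: [-1.547, 0.318, -0.324]
contact_force: [5.2, -1.6, -0.8]
grip_width: 0.0643
```

```bash
for i in 1 ; do :; done
python3 -m jog '{"gripper":[60,60],"slide":[[0,-1,0],[0,-2,0]],"yaw":[0,0]}' | egrep 'tcp|contact'
python3 -m jog '{"gripper":[60,60],"slide":[[0,-1,0],[0,-2,0]],"yaw":[0,0]}' | egrep 'tcp|contact'
python3 -m jog '{"gripper":[60,60],"slide":[[0,-1,0],[0,-2,0]],"yaw":[0,0]}' | egrep 'tcp|contact'
python3 -m jog '{"gripper":[60,60],"slide":[[0,-1,0],[0,-2,0]],"yaw":[0,0]}' | egrep 'tcp|contact'
python3 -m jog '{"gripper":[60,60],"slide":[[0,-1,0],[0,-2,0]],"yaw":[0,0]}' | egrep 'tcp|contact'
python3 -m jog '{"gripper":[60,60],"slide":[[0,-1,0],[0,-2,0]],"yaw":[0,0]}' | egrep 'tcp|contact'
python3 -m jog '{"gripper":[60,60],"slide":[[0,-1,0],[0,-2,0]],"yaw":[0,0]}' | egrep 'tcp|contact'
```

```text
tcp_pos: [0.4545, -0.151, 0.1527]
contact_force: [5.6, -2.3, -1.7]
tcp_pos: [0.4545, -0.151, 0.1547]
contact_force: [4.3, -2.4, -2.0]
tcp_pos: [0.4545, -0.151, 0.1567]
contact_force: [5.9, -2.6, -1.2]
tcp_pos: [0.4545, -0.151, 0.1587]
contact_force: [5.7, -1.6, -1.7]
tcp_pos: [0.4545, -0.151, 0.1607]
contact_force: [5.9, -2.9, -1.7]
tcp_pos: [0.4545, -0.151, 0.1627]
contact_force: [5.4, -2.1, -2.6]
tcp_pos: [0.4544, -0.151, 0.1647]
contact_force: [5.7, -2.2, -1.3]
```

There is about 6 N of lateral load. I shift 1.5 mm along +x to relax it before going on.

```bash
python3 -m jog '{"gripper":[60,60],"slide":[[1,0,0],[1,0,0]],"yaw":[0,0]}' | egrep 'tcp|contact'
python3 -m jog '{"gripper":[60,60],"slide":[[0.5,0,0],[0.5,0,0]],"yaw":[0,0]}' | egrep 'tcp|contact'
```

```text
tcp_pos: [0.4546, -0.151, 0.1644]
contact_force: [3.9, -1.6, -1.4]
tcp_pos: [0.4545, -0.151, 0.1643]
contact_force: [3.9, -1.4, -1.1]
```

```bash
python3 -m jog '{"gripper":[60,60],"slide":[[2,0,0],[2,0,0]],"yaw":[0,0]}' | egrep 'tcp|contact'
python3 -m jog '{"gripper":[60,60],"slide":[[0,-1,0],[0,-2,0]],"yaw":[0,0]}' | egrep 'tcp|contact'
python3 -m jog '{"gripper":[60,60],"slide":[[0,-1,0],[0,-2,0]],"yaw":[0,0]}' | egrep 'tcp|contact'
python3 -m jog '{"gripper":[60,60],"slide":[[0,-1,0],[0,-2,0]],"yaw":[0,0]}' | egrep 'tcp|contact'
python3 -m jog '{"gripper":[60,60],"slide":[[0,-1,0],[0,-2,0]],"yaw":[0,0]}' | egrep 'tcp|contact'
python3 -m jog '{"gripper":[60,60],"slide":[[0,-1,0],[0,-2,0]],"yaw":[0,0]}' | egrep 'tcp|contact'
python3 -m jog '{"gripper":[60,60],"slide":[[0,-1,0],[0,-2,0]],"yaw":[0,0]}' | egrep 'tcp|contact'
```

```text
tcp_pos: [0.455, -0.1512, 0.1638]
contact_force: [0.2, 1.3, -2.5]
tcp_pos: [0.455, -0.1513, 0.1659]
contact_force: [-1.5, 1.9, -1.6]
tcp_pos: [0.4552, -0.1513, 0.168]
contact_force: [-0.8, 1.9, -5.9]
tcp_pos: [0.4553, -0.1514, 0.1697]
contact_force: [-0.9, 2.1, -7.4]
tcp_pos: [0.4554, -0.1515, 0.1719]
contact_force: [-1.3, 3.5, -9.5]
tcp_pos: [0.4554, -0.1516, 0.174]
contact_force: [-1.2, 3.5, -10.8]
tcp_pos: [0.4555, -0.1515, 0.1767]
contact_force: [-4.4, 3.8, -1.5]
```

First click at TCP z≈0.175, so I expect clicks 2 and 3 near 0.187 and 0.199.

```bash
python3 -m jog '{"gripper":[60,60],"slide":[[-1,0,0],[-1,0,0]],"yaw":[0,0]}' | egrep 'tcp|contact'
python3 -m jog '{"gripper":[60,60],"slide":[[0,-1,0],[0,-2,0]],"yaw":[0,0]}' | egrep 'tcp|contact'
python3 -m jog '{"gripper":[60,60],"slide":[[0,-1,0],[0,-2,0]],"yaw":[0,0]}' | egrep 'tcp|contact'
python3 -m jog '{"gripper":[60,60],"slide":[[0,-1,0],[0,-2,0]],"yaw":[0,0]}' | egrep 'tcp|contact'
python3 -m jog '{"gripper":[60,60],"slide":[[0,-1,0],[0,-2,0]],"yaw":[0,0]}' | egrep 'tcp|contact'
python3 -m jog '{"gripper":[60,60],"slide":[[0,-1,0],[0,-2,0]],"yaw":[0,0]}' | egrep 'tcp|contact'
python3 -m jog '{"gripper":[60,60],"slide":[[0,-1,0],[0,-2,0]],"yaw":[0,0]}' | egrep 'tcp|contact'
```

```text
tcp_pos: [0.4552, -0.1514, 0.1769]
contact_force: [-4.0, 4.2, -1.5]
tcp_pos: [0.4552, -0.1513, 0.1787]
contact_force: [-4.1, 3.0, -1.8]
tcp_pos: [0.4552, -0.1514, 0.1804]
contact_force: [-2.2, 2.7, -6.3]
tcp_pos: [0.4552, -0.1514, 0.1822]
contact_force: [-1.1, 2.8, -7.8]
tcp_pos: [0.4552, -0.1514, 0.1842]
contact_force: [-2.0, 1.6, -10.8]
tcp_pos: [0.4552, -0.1514, 0.1864]
contact_force: [-3.2, 2.0, -2.3]
tcp_pos: [0.4552, -0.1514, 0.1888]
contact_force: [-4.3, 3.2, -1.8]
```

Second click at ≈0.186. On to the third, one step past the force drop at most.

```bash
python3 -m jog '{"gripper":[60,60],"slide":[[-1,0,0],[-1,-1,0]],"yaw":[0,0]}' | egrep 'tcp|contact'
python3 -m jog '{"gripper":[60,60],"slide":[[0,-1,0],[0,-2,0]],"yaw":[0,0]}' | egrep 'tcp|contact'
python3 -m jog '{"gripper":[60,60],"slide":[[0,-1,0],[0,-2,0]],"yaw":[0,0]}' | egrep 'tcp|contact'
python3 -m jog '{"gripper":[60,60],"slide":[[0,-1,0],[0,-2,0]],"yaw":[0,0]}' | egrep 'tcp|contact'
python3 -m jog '{"gripper":[60,60],"slide":[[0,-1,0],[0,-2,0]],"yaw":[0,0]}' | egrep 'tcp|contact'
```

```text
tcp_pos: [0.4548, -0.1511, 0.1897]
contact_force: [-1.9, 2.2, -1.5]
tcp_pos: [0.4548, -0.1511, 0.1916]
contact_force: [-1.6, 2.4, -3.9]
tcp_pos: [0.4547, -0.1511, 0.1932]
contact_force: [0.1, 0.6, -8.3]
tcp_pos: [0.4546, -0.1512, 0.1953]
contact_force: [0.5, 1.0, -9.0]
tcp_pos: [0.4546, -0.1511, 0.1973]
contact_force: [2.7, 1.2, -10.7]
```

```bash
python3 -m jog '{"gripper":[60,60],"slide":[[0,-1,0],[0,-2,0]],"yaw":[0,0]}' | egrep 'tcp|contact'
python3 -m jog '{"gripper":[60,60],"slide":[[0,0,0],[0,0,0]],"yaw":[0,0]}' | egrep 'tcp|contact'
```

```text
tcp_pos: [0.4546, -0.1511, 0.1999]
contact_force: [-0.5, 1.2, -1.0]
tcp_pos: [0.4546, -0.1511, 0.1997]
contact_force: [0.5, -0.0, -1.1]
```

Third click at ≈0.198. Letting the post down onto the notch.

```bash
python3 -m jog '{"gripper":[60,60],"slide":[[0,1,0],[0,2,0]],"yaw":[0,0]}' | egrep 'tcp|contact'
python3 -m jog '{"gripper":[60,60],"slide":[[0,1,0],[0,1,0]],"yaw":[0,0]}' | egrep 'tcp|contact'
python3 -m jog '{"gripper":[60,60],"slide":[[0,1,0],[0,1,0]],"yaw":[0,0]}' | egrep 'tcp|contact'
```

```text
tcp_pos: [0.4546, -0.1511, 0.1977]
contact_force: [-2.7, 1.0, 10.5]
tcp_pos: [0.4547, -0.1511, 0.1976]
contact_force: [-3.3, 0.9, 13.4]
tcp_pos: [0.4547, -0.1512, 0.1973]
contact_force: [-7.7, 2.2, 21.1]
```

```bash
python3 -m jog '{"gripper":[60,60],"slide":[[0,-1.5,0],[0,-1.5,0]],"yaw":[0,0]}' | egrep 'tcp|contact'
python3 -m jog '{"gripper":[66,70,75,80,84],"slide":[[0,0,0],[0,0,0],[0,0,0],[0,0,0],[0,0,0]],"yaw":[0,0,0,0,0]}' 25
python3 -m jog '{"gripper":[85,85,85,85,85],"slide":[[0,0,0],[0,-20,0],[0,-50,0],[0,-70,0],[0,-70,0]],"yaw":[0,0,0,0,0]}'
python3 - <<'E'
from h import *
for n,r in(("top",(170,180,350,290)),("scene",(190,140,350,250))):
    im=vision.snapshot(n);x0,y0,x1,y1=r;cv2.imwrite(f"pics/{n}3.png",im[:,:,::-1])
S=vision.snapshot("scene");cv2.imwrite("pics/s3c.png",cv2.resize(S[140:240,190:350],None,fx=5,fy=5,interpolation=2)[:,:,::-1])
E
```

```text
tcp_pos: [0.4546, -0.1511, 0.1977]
contact_force: [-4.1, 1.6, 9.9]
clock: 11.95
tcp_pos: [0.4541, -0.151, 0.1966]
ee_rot: [-1.547, 0.321, -0.32]
contact_force: [-0.1, -0.5, 0.1]
grip_width: 0.0837
clock: 12.45
tcp_pos: [0.4559, -0.1513, 0.2693]
ee_rot: [-1.548, 0.317, -0.325]
contact_force: [0.4, -0.8, -0.4]
grip_width: 0.0847
```

View pics/s3c.png

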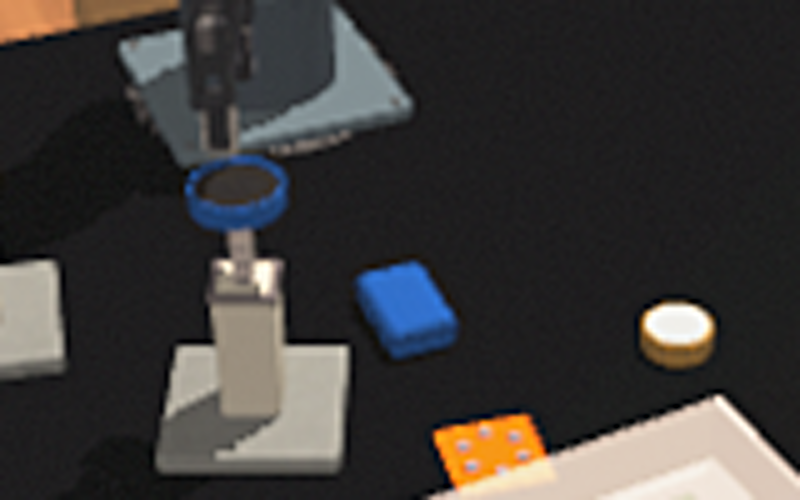

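The tray is raised at crop (237,190), level, with the post showing above the housing, the base flat, and the fingers clear. Now to the mirror.

```bash
python3 -m jog '{"gripper":[85,85,85,85,85],"slide":[[-14,0,45],[-27,0,90],[-41,0,135],[-54,0,180],[-68,0,225]],"yaw":[0,0,0,0,0]}' |grep tcp
python3 -m jog '{"gripper":[85,85,85,85,85],"slide":[[-14,20,45],[-26,60,87],[-26,100,87],[-26,140,87],[-26,150,87]],"yaw":[0,0,0,0,0]}'
python3 -m jog '{"gripper":[85,85],"slide":[[0,0,0],[0,0,0]],"yaw":[0,0]}'|grep tcp
python3 - <<'E'
from h import *
o=status.get_obs();M=R.from_rotvec(o["ee_rot"]).as_matrix();print(M.round(3),o["joints"].round(2))
print((M.T@(np.array([.495,.172,.03])-o["tcp_pos"])*1000).round(1))
T=vision.snapshot("top");cv2.imwrite("pics/top4.png",T[:,:,::-1])
for c in blobs(T,(100,120,40),(125,255,255),(280,210,345,270)): print("tray",cv2.boundingRect(c),fit(c,"top",.204))
E
```

```text
tcp_pos: [0.4806, 0.0841, 0.2655]
clock: 13.6
tcp_pos: [0.4881, 0.1717, 0.1118]
ee_rot: [-1.552, 0.326, -0.313]
contact_force: [-1.5, -0.6, -0.4]
grip_width: 0.085
tcp_pos: [0.4929, 0.1727, 0.118]
[[ 0.917  0.001  0.398]
 [-0.398  0.001  0.917]
 [ 0.001 -1.     0.001]] [-0.07  0.56 -0.45  1.95  0.36  0.7  -1.15]
[ 2.1 88.   0.1]
tray (301, 225, 24, 24) (array([ 0.45344734, -0.15081992]), np.float64(0.03200084450416435))
```

```bash
python3 -m jog '{"gripper":[85,85,85,85,85],"slide":[[2,30,0],[2,55,0],[2,75,0],[2,85,0],[2,90,0]],"yaw":[0,0,0,0,0]}' 25 |grep tcp
python3 -m jog '{"gripper":[75,68,62,59,58],"slide":[[0,0,0],[0,0,0],[0,0,0],[0,0,0],[0,0,0]],"yaw":[0,0,0,0,0]}'
python3 - <<'E'
from h import *
o=status.get_obs();M=R.from_rotvec(o["ee_rot"]).as_matrix()
print((M.T@(np.array([.495,.172,.027])-o["tcp_pos"])*1000).round(1))
S=vision.snapshot("scene");cv2.imwrite("pics/s5.png",cv2.resize(S[165:225,285:365],None,fx=8,fy=8,interpolation=2)[:,:,::-1])
E
```

```text
tcp_pos: [0.4947, 0.1719, 0.0274]
clock: 14.85
tcp_pos: [0.4946, 0.1719, 0.0273]
ee_rot: [-1.546, 0.32, -0.322]
contact_force: [1.5, -0.6, 0.4]
grip_width: 0.0585
[0.4 0.3 0.3]
```

View pics/s5.png

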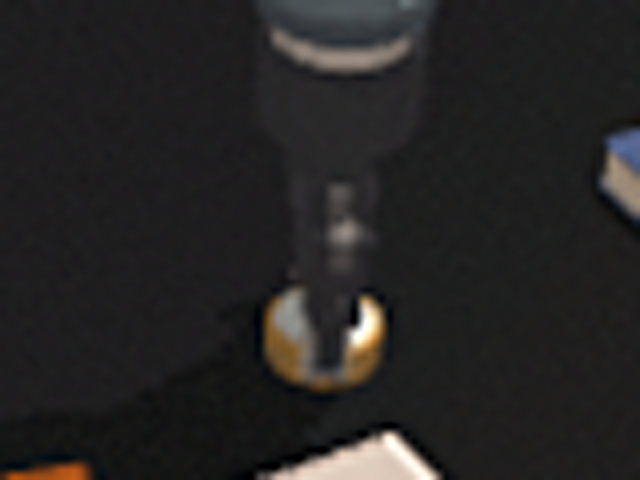

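The near fingertip (crop (327,372)) ends roughly 7 mm above the mirror's bottom edge (crop y≈388), which leaves room for the 4 mm rim. Closing and lifting.

```bash
python3 -m jog '{"gripper":[56,54,52,50,48],"slide":[[0,0,0],[0,0,0],[0,0,0],[0,0,0],[0,0,0]],"yaw":[0,0,0,0,0]}' 25
python3 -m jog '{"gripper":[48,48],"slide":[[0,0,0],[0,0,0]],"yaw":[0,0]}' 35
python3 -m jog '{"gripper":[48,48,48,48,48],"slide":[[0,-5,0],[0,-20,0],[0,-40,0],[0,-60,0],[0,-60,0]],"yaw":[0,0,0,0,0]}'
python3 - <<'E'
from h import *
S=vision.snapshot("scene");cv2.imwrite("pics/s6.png",cv2.resize(S[145:205,285:365],None,fx=8,fy=8,interpolation=2)[:,:,::-1])
E
```

```text
clock: 15.4
tcp_pos: [0.4941, 0.1718, 0.0271]
ee_rot: [-1.547, 0.321, -0.321]
contact_force: [-0.2, -1.0, 4.9]
grip_width: 0.0531
clock: 15.6
tcp_pos: [0.4941, 0.1718, 0.0272]
ee_rot: [-1.547, 0.321, -0.321]
contact_force: [0.1, -0.5, 6.3]
grip_width: 0.0525
clock: 16.1
tcp_pos: [0.4955, 0.1727, 0.0897]
ee_rot: [-1.544, 0.318, -0.324]
contact_force: [-0.0, 0.8, 0.5]
grip_width: 0.0524
```

View pics/s6.png

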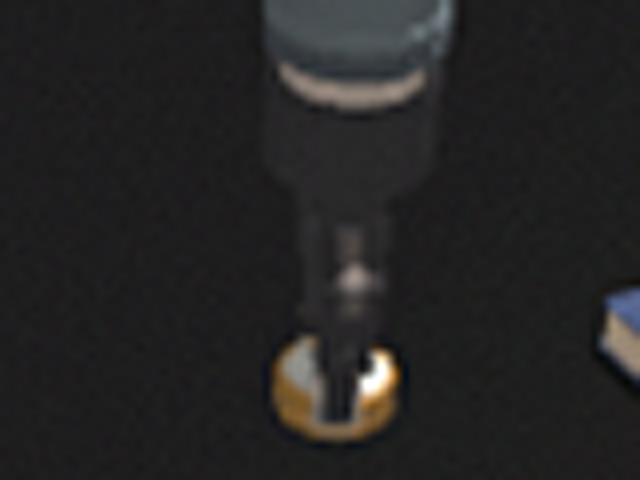

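The mirror is held level at crop (337,390). Raising it, then carrying it over the tray.

```bash
python3 -m jog '{"gripper":[48,48,48,48,48],"slide":[[0,-40,0],[0,-80,0],[0,-120,0],[0,-160,0],[0,-190,0]],"yaw":[0,0,0,0,0]}' |grep tcp
python3 -m jog '{"gripper":[48,48,48,48,48],"slide":[[10,0,-35],[21,0,-70],[31,0,-105],[41,0,-140],[51,0,-175]],"yaw":[0,0,0,0,0]}' |grep tcp
python3 -m jog '{"gripper":[48,48,48,48,48],"slide":[[10,0,-35],[21,0,-70],[31,0,-105],[41,0,-138],[41,0,-138]],"yaw":[0,0,0,0,0]}' |grep tcp
python3 -m jog '{"gripper":[48,48,48],"slide":[[0,0,0],[0,0,0],[0,0,0]],"yaw":[0,0,0]}'
python3 - <<'E'
from h import *
o=status.get_obs();M=R.from_rotvec(o["ee_rot"]).as_matrix();print(M.round(3))
print((M.T@(np.array([.4546,-.151,.2275])-o["tcp_pos"])*1000).round(1))
E
```

```text
tcp_pos: [0.4938, 0.172, 0.2785]
tcp_pos: [0.4701, -0.0104, 0.2761]
tcp_pos: [0.452, -0.1571, 0.2758]
clock: 17.95
tcp_pos: [0.454, -0.1505, 0.2766]
ee_rot: [-1.547, 0.319, -0.319]
contact_force: [0.7, -0.1, -0.6]
grip_width: 0.0524
[[ 0.918 -0.     0.396]
 [-0.396  0.001  0.918]
 [-0.001 -1.     0.   ]]
[ 0.8 49.1 -0.2]
```

```bash
python3 -m jog '{"gripper":[48,48,48,48,48],"slide":[[0.7,10,0],[0.7,20,0],[0.7,30,0],[0.7,36,0],[0.7,36,0]],"yaw":[0,0,0,0,0]}' |egrep 'tcp|contact'
python3 - <<'E'
from h import *
S=vision.snapshot("scene");cv2.imwrite("pics/s7.png",cv2.resize(S[125:215,195:285],None,fx=6,fy=6,interpolation=2)[:,:,::-1])
E
```

```text
tcp_pos: [0.4537, -0.1519, 0.2395]
contact_force: [-0.3, 0.8, -0.9]
```

View pics/s7.png

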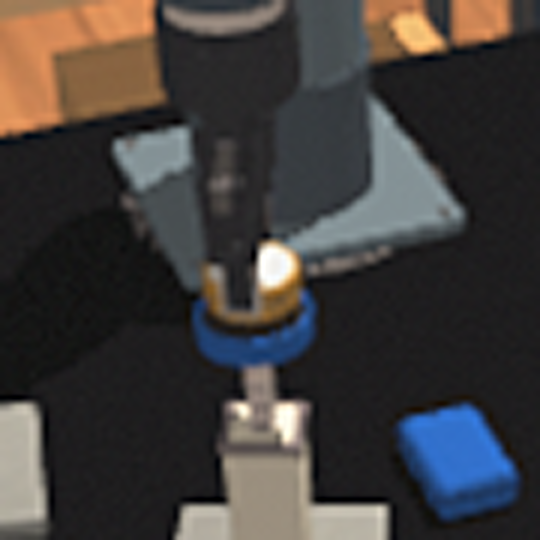

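The mirror (crop (253,290)) hangs centred over the tray (255,325). Lowering in small steps while watching the force.

```bash
python3 -m jog '{"gripper":[48,48,48],"slide":[[0,2,0],[0,5,0],[0,6,0]],"yaw":[0,0,0]}' |egrep 'tcp|contact'
python3 -m jog '{"gripper":[48,48],"slide":[[0,1,0],[0,2,0]],"yaw":[0,0]}' |egrep 'tcp|contact'
python3 -m jog '{"gripper":[48,48],"slide":[[0,1,0],[0,1,0]],"yaw":[0,0]}' |egrep 'tcp|contact'
python3 -m jog '{"gripper":[48,48],"slide":[[0,1,0],[0,1,0]],"yaw":[0,0]}' |egrep 'tcp|contact'
```

```text
tcp_pos: [0.4545, -0.1522, 0.2347]
contact_force: [-0.5, 0.1, -1.8]
tcp_pos: [0.4546, -0.1522, 0.2328]
contact_force: [0.0, 0.1, -0.7]
tcp_pos: [0.4544, -0.1522, 0.2317]
contact_force: [-0.1, 0.9, 0.2]
tcp_pos: [0.4545, -0.1521, 0.2307]
contact_force: [-0.7, -0.4, -0.7]
```

```bash
python3 -m jog '{"gripper":[48,48],"slide":[[0.4,0,1],[0.4,0.7,1]],"yaw":[0,0]}' |egrep 'tcp|contact'
python3 -m jog '{"gripper":[48,48],"slide":[[0,0.7,0],[0,0.7,0]],"yaw":[0,0]}' |egrep 'tcp|contact'
python3 -m jog '{"gripper":[48,48],"slide":[[0,0.7,0],[0,0.7,0]],"yaw":[0,0]}' |egrep 'tcp|contact'
python3 -m jog '{"gripper":[48,48],"slide":[[0,0.7,0],[0,0.7,0]],"yaw":[0,0]}' |egrep 'tcp|contact'
```

```text
tcp_pos: [0.4555, -0.1513, 0.2302]
contact_force: [-0.6, 0.4, -0.4]
tcp_pos: [0.4552, -0.1514, 0.2293]
contact_force: [-0.2, -0.7, -1.5]
tcp_pos: [0.4552, -0.1514, 0.2286]
contact_force: [0.4, 0.3, -1.4]
tcp_pos: [0.4552, -0.1514, 0.2279]
contact_force: [0.8, -0.1, -1.2]
```

```bash
python3 -m jog '{"gripper":[48,48],"slide":[[0,0.5,0],[0,0.5,0]],"yaw":[0,0]}' |egrep 'tcp|contact'
python3 -m jog '{"gripper":[48,48],"slide":[[0,0.5,0],[0,0.5,0]],"yaw":[0,0]}' |egrep 'tcp|contact'
python3 -m jog '{"gripper":[48,48],"slide":[[0,0.5,0],[0,0.5,0]],"yaw":[0,0]}' |egrep 'tcp|contact'
```

```text
tcp_pos: [0.4553, -0.1514, 0.2276]
contact_force: [-0.8, 0.2, 1.6]
tcp_pos: [0.4553, -0.1514, 0.2275]
contact_force: [-3.2, 0.7, 6.5]
tcp_pos: [0.4554, -0.1515, 0.2274]
contact_force: [-3.9, 1.5, 9.6]
```

Contact came at the predicted height (0.2276). Easing off slightly, then releasing.

```bash
python3 -m jog '{"gripper":[48,48],"slide":[[0,-0.8,0],[0,-0.8,0]],"yaw":[0,0]}' 25|egrep 'tcp|contact'
python3 -m jog '{"gripper":[54,58,62,68,75],"slide":[[0,0,0],[0,0,0],[0,0,0],[0,0,0],[0,0,0]],"yaw":[0,0,0,0,0]}' |egrep 'tcp|contact|grip'
python3 -m jog '{"gripper":[80,85,85,85,85],"slide":[[0,0,0],[0,-5,0],[0,-20,0],[0,-50,0],[0,-80,0]],"yaw":[0,0,0,0,0]}' |egrep 'tcp|contact|grip'
python3 -m jog '{"gripper":[85,85,85,85,85],"slide":[[0,-20,30],[0,-20,75],[0,-20,120],[0,-20,165],[0,-20,210]],"yaw":[0,0,0,0,0]}'
python3 - <<'E'
from h import *
S=vision.snapshot("scene");T=vision.snapshot("top")
a=cv2.resize(S[150:250,195:295],None,fx=4,fy=4,interpolation=2);b=cv2.resize(T[190:290,265:365],None,fx=4,fy=4,interpolation=2)
cv2.imwrite("pics/f.png",np.hstack([a,b])[:,:,::-1])
for c in blobs(T,(100,120,40),(125,255,255),(280,200,345,270)): print("tray",cv2.boundingRect(c),fit(c,"top",.204))
for c in blobs(T,(10,60,90),(35,255,255),(295,215,330,255),5): print("mirror",cv2.boundingRect(c),fit(c,"top",.220))
E
```

```text
tcp_pos: [0.4554, -0.1514, 0.2276]
contact_force: [-2.3, -0.4, 4.7]
tcp_pos: [0.4553, -0.1514, 0.2272]
contact_force: [-0.1, 0.2, -0.0]
grip_width: 0.0749
tcp_pos: [0.4549, -0.1512, 0.3083]
contact_force: [0.1, 0.0, 0.4]
grip_width: 0.0853
clock: 22.5
tcp_pos: [0.5393, 0.0428, 0.3279]
ee_rot: [-1.547, 0.321, -0.322]
contact_force: [-0.0, -0.2, -0.4]
grip_width: 0.0848
mirror (302, 227, 21, 21) (array([ 0.45309231, -0.14902655]), np.float64(0.027380005405421938))
```

View pics/f.png

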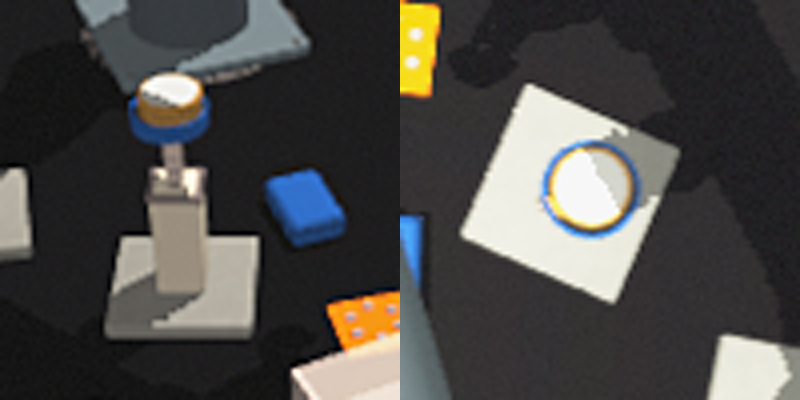

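The mirror lies flat and glass up inside the blue rim in both views (scene (170,100), top (590,187)). The stand is flat and the robot is clear. I'm handing in.

```bash
python3 -m jog '{"gripper":[85,85,85],"slide":[[0,0,0],[0,0,0],[0,0,0]],"yaw":[0,0,0]}'|egrep 'clock|contact'; python3 -c "
from plant import workorder;print(workorder.close_job())"
```

```text
clock: 22.9
contact_force: [0.1, 0.1, -0.4]
the job is handed in; nothing more can be done
None
```

I raised the tray of the leftmost stand to its third click, let it back onto that notch, and set the mirror down in it. The job was handed in at about 23 s; no verdict is reported.

- **Clicks:** the force dropped at TCP heights of about 0.175, 0.186 and 0.198 m, about 12 mm apart as expected. The post then bore firmly on the notch at 0.198 m and stayed there when the fingers opened.
- **Placing:** the mirror met the tray floor at the expected height. Pressing force peaked at about 10 N in the readings, before I eased off and let go.
- **Last checks:**
  - The last picture (both views) shows the mirror flat, glass up and inside the rim, with the stand flat on the nightstand.
  - The mirror's fitted centre is about 2 mm from the tray centre I measured before placing it. That is close to the camera's error.
  - No contact force was left on the robot.
- **Did not work or could have gone better:**
  - In the last picture the tray's colour mask found no region to fit, so its centre was not measured again after placing.
  - While raising the tray there was a sideways pull of about 6 N. I relieved it, and it came back to about 4 to 6 N at the first two clicks. I saw no tipping of the stand.
  - While seating the post I pressed down with up to about 21 N for a moment.

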